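Slide a coaster out over the end of the chopping board

ROBOT

A 6-joint arm with a two-finger parallel gripper is mounted at the origin on a cart in front of the work surface, level with it; the furniture and walls round the work are solid. World frame = base frame: x ahead of the robot, y to its left, z up, the work surface at z = 0. Lengths are in m, angles in rad, forces in N, time in s.
With the tool pointing down it reaches from about 0.25 to 0.85 m from the base axis. Payload 12.5 kg.
Tool frame: the origin (TCP) lies at the very end of the fingers, on their centre line; the grasp point (between the pads) lies 19 mm behind it; z points along the fingers, x is the direction in which the jaws open and shut, and the axes are right-handed (so a half turn about z gives the same grasp; the last joint's range is limited). The gripper opens to 93 mm and grips with 3 to 60 N. Pads are 15 mm wide; open, the fingers measure 128 mm over their backs; the gripper's body (75 mm by 188 mm) begins 65 mm behind the grasp point.
Start: joints at [1.146, 0.351, 1.652, -0, 1.139, -0.085], TCP at [0.183, 0.519, 0.219] pointing down, gripper open.
Joint ranges: [-2.75, 2.75], [-0.79, 2.1], [0.01, 2.65], [-1.57, 4.71], [0.07, 3.14], [-2.87, 2.87]. Speed limits (rad/s): [2.22, 2.22, 2.79, 3.14, 3.14, 3.14].

INTERFACE

Orientations are given as [roll, pitch, yaw] about the fixed x, y, z axes, in that order (R = Rz(yaw) Ry(pitch) Rx(roll)).
In Python, from station import r, eyes, order gives the robot as it stands. The module is installed in compiled form; this text tells all that it offers.
- The arm moves only by the tool send_rows, never from a script. Its argument "increments" is a list that holds one entry, the list of rows, each a list of 7 numbers: the finger opening in mm, from 0 to 93, then the shift along the tool's x, y, z in mm, then the turn, a rotation vector about the tool's x, y, z in rad. A call has 1 to 20 rows; each row shifts and turns the pose as measured when the row begins, along the tool's axes as they then stand; what a row does not reach is not made up. A row lasts 1/12 s, in which the tool goes at most 41.7 mm and 7.16 degrees, less where a joint would pass 70% of its speed; a pose out of reach is approached as far as the arm can. A call with a gripper value outside its range is refused whole. The fingers move at their own pace and stop on an object; "grip_force" is the grip in N (left out, the last holds). Time passes only in rows, so rows that do not move let the fingers close. It gives the time, the measured TCP pose, the force and the opening at its end, in the units of the state.
- r.observe(): the state, without advancing time (a new reading comes with each control period).
- eyes.camera(name): name is "scene" or "side" or "wrist"; returns (picture, depth): 384x512x3 uint8, red, green, blue; 384x512 float32, m along the optical axis (not along the pixel's ray), 0 where there is no reading.
- eyes.get_calibration(name): a dict with "vertical_fov" (degrees; the focal length in pixels is half the picture's height over the tangent of half this angle, whatever the lens; pixels are square), "cx", "cy" (the principal point, pixels), "R" (3x3) and "t" (3): a world point X has camera coordinates R X + t; the wrist camera has in their place "T_tool_cam" (4x4, takes a point from camera to tool coordinates, whose origin is the TCP and whose axes are the tool frame's). Camera axes: x right, y down, z forward; pixel columns grow to the right and rows downward; lengths in m; the calibration is good to about 2 mm. A picture is of the moment at which its call begins: read the wrist's pose just before it. get_calibration takes no time and is no camera call.
- order.finish_job(): hands the job in, once; it reports no verdict.
The state is a dict: "clock": time; "joints": joint angles; "joint_vel": joint speeds; "tau": joint torques, N m; "ee_pos": TCP position; "tcp_rot": TCP orientation; "force": force on the tool from outside, world axes, zero at the start; "moment": the same for the moment, N m; "grip_width": finger opening in m.
Only numpy, scipy, OpenCV 4.12 (cv2) and the standard library are available. Lean on these libraries where they do the work, as an engineer would, in place of code of your own. Each camera call takes 0.05 s, during which the arm holds its last target.

TASK

A square and a round slate coaster lie flat on the chopping board. With the fingertips, gently push the square one out over the end of the board that it is nearer to, until about a third of it sticks out past that end, lying flat and straight, so that it can be picked up from below. Only push it, never lift it, and leave the round coaster and the things round the board where they are.

Things in the scene. Friction and masses are not known exactly. Their poses are not given: they have to be found in the camera images.
- chopping_board: light wooden chopping board that cannot be moved, 150 mm (its x) by 380 mm (its y), top face 30 mm above the worktop; origin at the centre of its underside, on the worktop; its y axis runs along its length, toward its left end as the robot sees it, and its two ends are at y = +190 and -190 mm
- square_coaster: loose dark grey slate coaster, 80 x 80 mm and 8 mm thick, about 0.13 kg, lying flat on the left or right half of the chopping board and turned by up to about 20 degrees from it; origin at the centre of its underside, x and y axes parallel to its edges, z up
- round_coaster: loose dark grey slate coaster, 80 mm in diameter and 8 mm thick, lying flat on the other half of the chopping board; not to be moved; origin at the centre of its underside
- mug_tea: striped mug, 83 mm wide and 100 mm tall, standing on the worktop to the left of the board; not to be moved; origin at the centre of its underside
- peg_a: red clothes peg, 15 x 72 x 12 mm, lying on the worktop off the left end of the board; not to be moved; origin at the centre of its underside
- house_keys: bunch of keys with an orange tag, 91 x 119 x 8 mm, lying on the worktop off the right end of the board; not to be moved; origin at the centre of its underside
- salt_shaker: salt shaker, 44 mm in diameter and 90 mm tall, standing on the worktop off the right end of the board, toward the back; not to be moved; origin at the centre of its underside

How it is judged:
By the outcome, as a careful person would: the job done as asked, in the order asked, and still so for the second after the job is handed in, with the robot touching nothing.
It also fails if it takes over 38 s, if anything falls off the work surface, if the arm or the gripper's body presses on something with over 40 N, if the wrist force passes 120 N, or if a joint passes its speed limit or range.

## Working session

There is one attempt and no reset: what is moved stays moved. The work goes in short steps, Python scripts to look and compute and a tool call to move; the robot and the scene stay as the last step left them, time stands still between calls to the robot, and variables do not carry over. Pictures are saved under pics/ and viewed, and the job is handed in when it is done.

Besides the shell and the picture viewer there is one more tool, called as name([rows], argument=value, ...), one row to a line, values as JSON. send_rows: Moves the arm, as the interface text tells. Its arguments: {"type":"object","properties":{"increments":{"type":"array","items":{"type":"array","items":{"type":"array","items":{"type":"number"}}}},"grip_force":{"type":"number"}},"required":["increments"]}

```bash
mkdir -p pics
python3 - <<'E'
from station import r,eyes,order
import cv2,numpy as np
s=r.observe();print(s)
for n in ["scene","side"]:
    p,d=eyes.camera(n);c=eyes.get_calibration(n);print(n,c)
    cv2.imwrite(f"pics/{n}0.png",p[:,:,::-1]);np.savez(f"{n}0.npz",p=p,d=d,**c)
E
```

```text
{'clock': 0.0, 'joints': array([ 1.14641949e+00,  3.51237643e-01,  1.65239313e+00,  2.98903351e-06,
        1.13910759e+00, -8.46121049e-02]), 'joint_vel': array([ 4.90516069e-04,  1.01019815e-03, -1.77073796e-03, -5.75079427e-05,
       -4.39875336e-04, -1.80893228e-04]), 'tau': array([ 2.12866922e-03, -4.97345388e+01, -2.85239500e+01,  7.00247730e-02,
        2.58938537e-02, -1.16871533e-04]), 'ee_pos': array([0.1831401 , 0.51826099, 0.21811243]), 'tcp_rot': array([-3.14149312e+00,  1.14137744e-03,  1.23103040e+00]), 'force': array([-0.17424522, -0.41552909, -0.84000927]), 'moment': array([0.07722326, 0.01736267, 0.01186309]), 'grip_width': 0.09301916774740414}
scene {'vertical_fov': 45.21653142318044, 'cx': 252.65237734187676, 'cy': 188.48669826874647, 'R': array([[ 0.05441863, -0.99833536, -0.01910836],
       [-0.71887233, -0.02588934, -0.69465986],
       [ 0.69300879,  0.05153891, -0.71908452]]), 't': array([-0.07009708,  0.39100105,  1.2675176 ])}
side {'vertical_fov': 46.251768017615774, 'cx': 263.3855928963575, 'cy': 194.8634298535738, 'R': array([[-0.99902478, -0.04074491,  0.01700993],
       [-0.04074986,  0.70254132, -0.7104753 ],
       [ 0.01699808, -0.71047558, -0.70351653]]), 't': array([0.52861074, 0.09211489, 1.61362556])}
```

View pics/scene0.png

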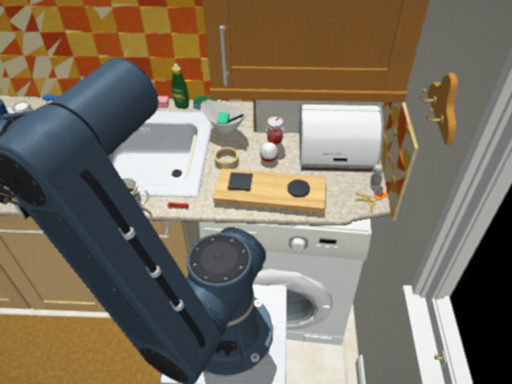

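View pics/side0.png

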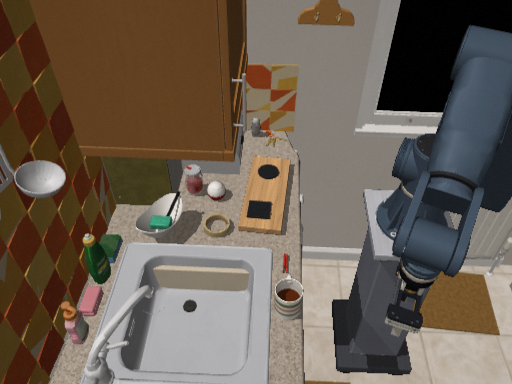

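The scene picture shows the board at columns 215–327 and rows 170–214. The square coaster is at about (240,182) on the left half and the round one is at (298,188). In the side view the square is at (259,210), with the red peg at (285,263) and the mug at (289,297). Next I'll measure these.

```bash
cat > h.py <<'E'
import numpy as np,cv2
def ray(c,uv,z):
    f=192/np.tan(np.radians(float(c['vertical_fov']))/2)
    uv=np.atleast_2d(uv).astype(float)
    d=np.c_[(uv[:,0]-c['cx'])/f,(uv[:,1]-c['cy'])/f,np.ones(len(uv))]@c['R']
    o=-c['R'].T@c['t']
    return o+d*((z-o[2])/d[:,2])[:,None]
def depthpts(c,uv,d):
    f=192/np.tan(np.radians(float(c['vertical_fov']))/2)
    k=np.c_[(uv[:,0]-c['cx'])/f,(uv[:,1]-c['cy'])/f,np.ones(len(uv))]*d[:,None]
    return (k-c['t'])@c['R']
def rect(P):
    (c,s,a)=cv2.minAreaRect((P[:,:2]*1000).astype(np.float32));return np.round(c,1),np.round(s,1),round(a,1)
E
cat > m.py <<'E'
import sys
from h import *
def run(n,p,d,c,win):
    hsv=cv2.cvtColor(p,cv2.COLOR_RGB2HSV)
    x0,y0,x1,y1=win
    W=np.zeros(p.shape[:2],np.uint8);W[y0:y1,x0:x1]=255
    wood=cv2.inRange(hsv,(8,90,110),(25,255,255))&W
    wood=max(cv2.findContours(wood,0,1)[0],key=cv2.contourArea)
    P=ray(c,wood[:,0]+0.0,.03);print(n,'board',rect(P))
    g=cv2.cvtColor(p,cv2.COLOR_RGB2GRAY)
    inside=np.zeros_like(g);cv2.drawContours(inside,[cv2.convexHull(wood)],-1,255,-1)
    dk=cv2.inRange(g,0,80)&cv2.dilate(inside,np.ones((25,25)))&W
    for k in cv2.findContours(dk,0,1)[0]:
        if cv2.contourArea(k)<60: continue
        P=ray(c,k[:,0],.038);m=np.zeros_like(g);cv2.drawContours(m,[k],-1,255,-1)
        v,u=np.nonzero(cv2.erode(m,np.ones((3,3))));Q=depthpts(c,np.c_[u,v],d[v,u])
        print(' dark',cv2.boundingRect(k),cv2.contourArea(k),rect(P),'depth med',np.round(np.median(Q,0),4))
if __name__=="__main__":
    for n,w in [("scene",(200,160,340,222)),("side",(235,150,300,240))]:
        z=np.load(n+"0.npz");run(n,z['p'],z['d'],z,w)
        cv2.imwrite(f"pics/{n}crop.png",cv2.resize(z['p'][w[1]:w[3],w[0]:w[2],::-1],None,fx=5,fy=5,interpolation=cv2.INTER_NEAREST))
E
python3 m.py
```

```text
scene board (array([540.8, -91.5]), array([404.3, 218.5]), 84.9)
 dark (289, 181, 20, 16) 238.5 (array([ 514.9, -201.1]), array([65.5, 72.7]), 90.0) depth med [ 0.514  -0.1997  0.0393]
 dark (302, 167, 36, 4) 67.5 (array([ 616.9, -277.7]), array([ 15.6, 126. ]), 2.0) depth med [ 0.6351 -0.2656  0.0226]
side board (array([525.8, -88.6]), array([397.6, 148.5]), 85.1)
 dark (247, 200, 25, 19) 353.0 (array([544.7,  10.7]), array([82.7, 81.1]), 86.6) depth med [0.5447 0.0124 0.0382]
 dark (258, 165, 21, 14) 213.5 (array([ 519.6, -191.2]), array([77.5, 75.1]), 3.4) depth med [ 0.5197 -0.192   0.0378]
```

```bash
cat >> h.py <<'E'
from scipy.spatial.transform import Rotation as Ro
def plan(s,tgt,yaw,n):
    p=np.array(s['ee_pos']);R=Ro.from_euler('xyz',s['tcp_rot']);Rt=Ro.from_euler('xyz',[np.pi,0,yaw])
    rv=(R.inv()*Rt).as_rotvec()/n;st=(np.array(tgt)-p)/n*1000
    for i in range(n):
        print([*np.round(R.inv().apply(st),1).tolist(),*np.round(rv,3).tolist()]);R=R*Ro.from_rotvec(rv)
E
python3 - <<'E'
from h import *
from station import r,eyes
c=eyes.get_calibration("wrist");print(c)
for n in ["scene","side"]:
    z=np.load(n+"0.npz")
    px={'scene':[[178,205]],'side':[[289,312],[285,263],[216,190],[194,180],[217,225]]}[n]
    uv=np.array(px);print(n,np.round(depthpts(z,uv,z['d'][uv[:,1],uv[:,0]]),3))
plan(r.observe(),[.48,0.0,.33],-.087,17)
E
```

```text
{'vertical_fov': 64.66563486594941, 'cx': 259.4242741579997, 'cy': 192.3618815076446, 'T_tool_cam': array([[ 9.99999014e-01,  1.36383105e-03, -3.34022557e-04,
        -6.78965624e-04],
       [-1.21557891e-03,  9.59930374e-01,  2.80235972e-01,
        -7.85061350e-02],
       [ 7.02832917e-04, -2.80235289e-01,  9.59931085e-01,
        -1.65268474e-01],
       [ 0.00000000e+00,  0.00000000e+00,  0.00000000e+00,
         1.00000000e+00]])}
scene [[0.448 0.21  0.01 ]]
side [[ 0.439  0.418  0.044]
 [ 0.45   0.21  -0.003]
 [ 0.706 -0.069  0.046]
 [ 0.504  1.103  1.192]
 [ 0.689  0.065  0.005]]
[-22.9, 26.6, -6.6, 0.0, 0.0, 0.078]
[-20.8, 28.3, -6.6, 0.0, 0.0, 0.078]
[-18.5, 29.8, -6.6, 0.0, 0.0, 0.078]
[-16.2, 31.2, -6.6, 0.0, 0.0, 0.078]
[-13.7, 32.4, -6.6, 0.0, 0.0, 0.078]
[-11.2, 33.3, -6.6, 0.0, 0.0, 0.078]
[-8.6, 34.1, -6.6, 0.0, 0.0, 0.078]
[-5.9, 34.6, -6.6, 0.0, 0.0, 0.078]
[-3.2, 35.0, -6.6, 0.0, 0.0, 0.078]
[-0.5, 35.1, -6.6, 0.0, 0.0, 0.078]
[2.3, 35.1, -6.6, 0.0, 0.0, 0.078]
[5.0, 34.8, -6.6, 0.0, 0.0, 0.078]
[7.6, 34.3, -6.6, 0.0, 0.0, 0.078]
[10.3, 33.6, -6.6, 0.0, 0.0, 0.078]
[12.9, 32.7, -6.6, 0.0, 0.0, 0.078]
[15.3, 31.6, -6.6, 0.0, 0.0, 0.078]
[17.7, 30.3, -6.6, 0.0, 0.0, 0.078]
```

send_rows([
  [[40, -23, 27, -7, 0, 0, 0.078], [40, -21, 28, -7, 0, 0, 0.078], [40, -18, 30, -7, 0, 0, 0.078], [40, -16, 31, -7, 0, 0, 0.078], [40, -14, 32, -7, 0, 0, 0.078], [40, -11, 33, -7, 0, 0, 0.078], [40, -9, 34, -7, 0, 0, 0.078], [40, -6, 35, -7, 0, 0, 0.078], [40, -3, 35, -7, 0, 0, 0.078], [40, 0, 35, -7, 0, 0, 0.078], [40, 2, 35, -7, 0, 0, 0.078], [40, 5, 35, -7, 0, 0, 0.078], [40, 8, 34, -7, 0, 0, 0.078], [40, 10, 34, -7, 0, 0, 0.078], [40, 13, 33, -7, 0, 0, 0.078], [40, 15, 32, -7, 0, 0, 0.078], [40, 18, 30, -7, 0, 0, 0.078]],
])

```text
clock: 1.52
ee_pos: [0.4702, -0.0306, 0.3392]
tcp_rot: [3.135, 0.005, -0.149]
force: [0.5, 0.8, 1.0]
grip_width: 0.0397
```

send_rows([
  [[40, 0, 0, 0, 0, 0, 0], [40, 0, 0, 0, 0, 0, 0]],
])

```text
clock: 1.68
ee_pos: [0.4722, -0.036, 0.3394]
tcp_rot: [3.134, 0.004, -0.16]
force: [-0.7, -0.5, 0.1]
grip_width: 0.0398
```

```bash
cat > w.py <<'E'
import sys
from h import *
from m import run
from station import r,eyes
def wc(s):
    c=eyes.get_calibration("wrist");T=np.eye(4);T[:3,:3]=Ro.from_euler('xyz',s['tcp_rot']).as_matrix();T[:3,3]=s['ee_pos']
    M=np.linalg.inv(T@c['T_tool_cam']);return dict(vertical_fov=c['vertical_fov'],cx=c['cx'],cy=c['cy'],R=M[:3,:3],t=M[:3,3])
if __name__=="__main__":
    k=sys.argv[1];s=r.observe();p,d=eyes.camera("wrist");c=wc(s)
    print(s['clock'],s['ee_pos'],s['tcp_rot'],s['force'],s['joint_vel'].round(3))
    cv2.imwrite(f"pics/wrist{k}.png",p[:,:,::-1]);np.savez(f"wrist{k}.npz",p=p,d=d,**c)
    run("wrist",p,d,c,(0,0,512,384))
E
python3 w.py 1
```

```text
1.6833 [ 0.47224629 -0.03598177  0.3394201 ] [ 3.1342217   0.00418197 -0.15974561] [-0.70495007 -0.53197769  0.10104756] [-0.052  0.026 -0.034 -0.01  -0.001  0.01 ]
wrist board (array([ 523.9, -100.9]), array([376.9, 147.9]), 85.2)
 dark (333, 261, 23, 25) 337.5 (array([ 583.2, -264.8]), array([47.5, 37.3]), 81.1) depth med [ 0.5002 -0.0046  0.431 ]
 dark (249, 222, 78, 75) 1320.0 (array([ 487.5, -225. ]), array([143.7, 129.8]), 80.4) depth med [ 0.4922 -0.0377  0.3655]
 dark (276, 96, 48, 53) 929.0 (array([537.8,   5.4]), array([76.7, 66. ]), 87.3) depth med [ 0.531  -0.0136  0.0373]
```

View pics/wrist1.png

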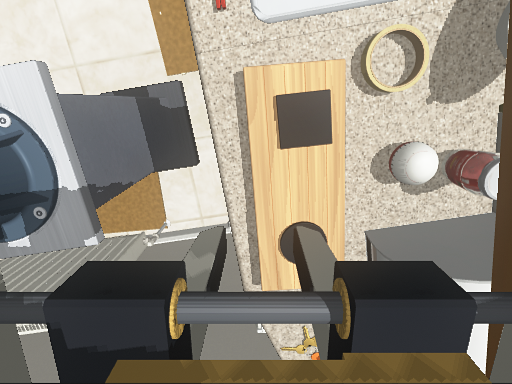

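The wrist view shows the square at (304,119), with corners near (276,97), (330,90), (333,143) and (281,149). The board's left end edge runs from (244,68) to (345,58). I'll fit the edges more finely.

```bash
cat > fit.py <<'E'
import sys
from h import *
def sq(z,win,thr=120):
    p=z['p'];hsv=cv2.cvtColor(p,cv2.COLOR_RGB2HSV);x0,y0,x1,y1=win
    M=np.zeros(p.shape[:2],np.uint8);M[y0:y1,x0:x1]=cv2.inRange(p[y0:y1,x0:x1,0],0,thr)
    k=max(cv2.findContours(M,cv2.RETR_EXTERNAL,cv2.CHAIN_APPROX_NONE)[0],key=cv2.contourArea)
    P=ray(z,k[:,0],.038)
    c,s,a=rect(P);print('square',c,s,a); 
    v,u=np.nonzero(cv2.erode(M,np.ones((5,5))));Q=depthpts(z,np.c_[u,v],z['d'][v,u]);print('  z med',np.median(Q[:,2]).round(4),'centroid',ray(z,[[np.mean(np.nonzero(M)[1]),np.mean(np.nonzero(M)[0])]],.038).round(4))
    return c,a
def board(z,win):
    p=z['p'];hsv=cv2.cvtColor(p,cv2.COLOR_RGB2HSV);x0,y0,x1,y1=win
    M=np.zeros(p.shape[:2],np.uint8);M[y0:y1,x0:x1]=cv2.inRange(hsv,(8,80,130),(25,255,255))[y0:y1,x0:x1]
    M=cv2.morphologyEx(M,cv2.MORPH_OPEN,np.ones((3,3)))
    k=max(cv2.findContours(M,cv2.RETR_EXTERNAL,cv2.CHAIN_APPROX_NONE)[0],key=cv2.contourArea)[:,0]
    return k,ray(z,k,.03)
if __name__=="__main__":
    z=np.load(sys.argv[1]+".npz")
    sq(z,(262,80,342,160))
    k,P=board(z,(225,40,360,220))
    i=[lambda:0]
    L=[];names={'end':(k[:,1]<75)&(k[:,0]>252)&(k[:,0]<338),'near':(k[:,0]<262)&(k[:,1]>75)&(k[:,1]<210),'far':(k[:,0]>340)&(k[:,1]>68)&(k[:,1]<210)}
    for n,m in names.items():
        vx,vy,x,y=cv2.fitLine((P[m,:2]*1000).astype(np.float32),cv2.DIST_HUBER,0,.01,.01).ravel()
        print(n,m.sum(),'pt',round(x,1),round(y,1),'ang',round(np.degrees(np.arctan2(vy,vx)),2))
    v=np.s_[140:200];print('wood z',[np.median(depthpts(z,np.array([[u,190]]),z['d'][[190],[u]])[:,2]).round(4) for u in (270,290,310,330)])
E
python3 fit.py wrist1; python3 -c "
import cv2;p=cv2.imread('pics/wrist1.png')[40:215,215:365];cv2.imwrite('pics/w1c.png',cv2.resize(p,None,fx=3.4,fy=3.4))"
```

```text
square [544.3   5.2] [78.7 79.4] 87.0
  z med 0.0372 centroid [[0.5446 0.0066 0.038 ]]
end 107 pt 537.4 86.2 ang -4.96
near 134 pt 459.2 5.6 ang 85.25
far 141 pt 599.9 -75.3 ang 85.51
wood z [np.float64(0.0285), np.float64(0.0302), np.float64(0.0286), np.float64(0.0289)]
```

View pics/w1c.png

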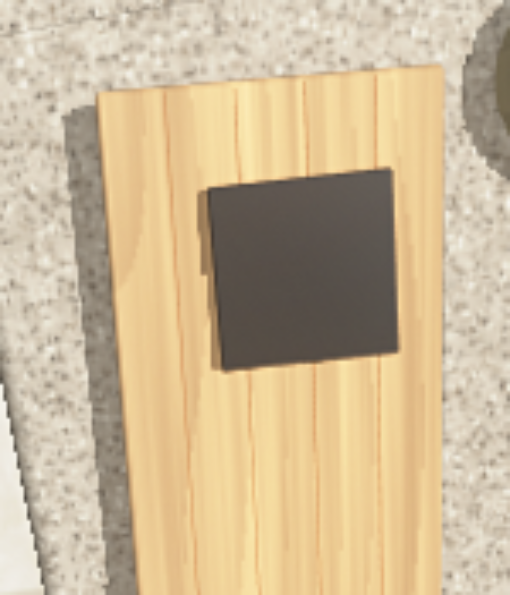

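Run:
```python
from h import *
from station import r
plan(r.observe(),[.539,-.062,.085],-.082,9)
z=np.load('side0.npz');from fit import *
sq(z,(240,192,280,226),100)
k,P=board(z,(225,140,300,228));
```

```text
[7.9, 1.5, 28.2, 0.001, 0.0, -0.009]
[7.9, 1.6, 28.3, 0.001, 0.0, -0.009]
[7.8, 1.7, 28.3, 0.001, 0.0, -0.009]
[7.8, 1.8, 28.3, 0.001, 0.0, -0.009]
[7.8, 1.9, 28.3, 0.001, 0.0, -0.009]
[7.8, 2.0, 28.3, 0.001, 0.0, -0.009]
[7.7, 2.0, 28.3, 0.001, 0.0, -0.009]
[7.7, 2.1, 28.3, 0.001, 0.0, -0.009]
[7.7, 2.2, 28.3, 0.001, 0.0, -0.009]
square [544.7  10.7] [82.7 81.1] 86.6
  z med 0.0382 centroid [[0.5447 0.0119 0.038 ]]
```

send_rows([
  [[36, 8, 1.5, 28, 0.001, 0, -0.009], [36, 8, 1.5, 28, 0.001, 0, -0.009], [36, 8, 2, 28, 0.001, 0, -0.009], [36, 8, 2, 28, 0.001, 0, -0.009], [36, 8, 2, 28, 0.001, 0, -0.009], [36, 8, 2, 28, 0.001, 0, -0.009], [36, 8, 2, 28, 0.001, 0, -0.009], [36, 7, 2, 25, 0.001, 0, -0.009], [36, 7, 2, 15, 0.001, 0, -0.009], [36, 0, 0, 0, 0, 0, 0], [36, 0, 0, 0, 0, 0, 0], [36, 0, 0, 0, 0, 0, 0]],
])

```text
clock: 2.73
ee_pos: [0.5365, -0.0473, 0.0939]
tcp_rot: [-3.138, 0.005, -0.048]
force: [-0.3, 0.4, 1.0]
grip_width: 0.036
```

```bash
python3 w.py 2
python3 - <<'E'
from h import *
from station import r
plan(r.observe(),[.539,-.062,.034],-.082,5)
E
```

```text
2.7333 [ 0.5365115  -0.04726285  0.09388079] [-3.13755288  0.00478045 -0.04789587] [-0.3256669   0.41344141  0.98367115] [ 0.017 -0.018  0.004  0.001  0.01   0.004]
wrist board (array([521.4, -18.8]), array([213.7, 127.4]), 85.2)
 dark (149, 261, 45, 27) 764.5 (array([ 460.5, -101.2]), array([24.2, 34.9]), 87.5) depth med [ 0.5155 -0.0115  0.1873]
 dark (189, 228, 124, 70) 1533.5 (array([525.8, -94.4]), array([ 62.8, 103.3]), 87.6) depth med [ 0.5351 -0.0412  0.141 ]
 dark (213, 83, 107, 109) 7927.0 (array([544.6,   5.1]), array([77. , 77.9]), 87.0) depth med [ 0.5391 -0.0023  0.0372]
[0.6, 3.0, 12.1, -0.001, 0.001, 0.007]
[0.7, 2.9, 12.1, -0.001, 0.001, 0.007]
[0.7, 2.9, 12.1, -0.001, 0.001, 0.007]
[0.7, 2.9, 12.1, -0.001, 0.001, 0.007]
[0.7, 2.9, 12.1, -0.001, 0.001, 0.007]
```

View pics/wrist2.png

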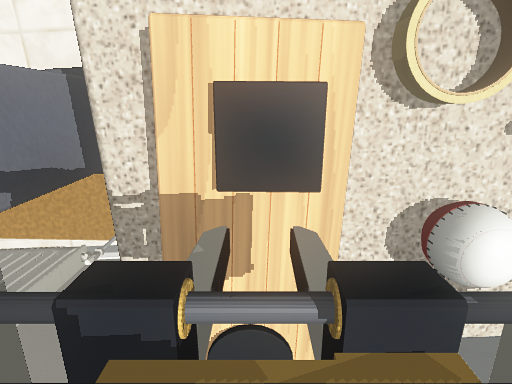

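The close view agrees: the square spans (214,82)–(327,191) and the fingers are at (210,240) and (310,240), behind it with a clear gap. The board end runs along (150,13)–(362,21). I'll measure that end line from here.

```bash
cat > fit2.py <<'E'
import sys
from fit import *
z=np.load(sys.argv[1]+".npz")
k,P=board(z,(120,0,400,215)); 
from numpy import *
# board lines by world coordinates
def ln(n,m):
    vx,vy,x,y=cv2.fitLine((P[m,:2]*1000).astype(np.float32),cv2.DIST_HUBER,0,.01,.01).ravel()
    print(n,m.sum(),'pt',round(x,1),round(y,1),'ang',round(np.degrees(np.arctan2(vy,vx)),2));return vx,vy,x,y
u,v=k.T
e=ln('end',(P[:,1]>.075)&(P[:,0]>.475)&(P[:,0]<.60)&(v>1))
a=ln('near',(P[:,0]<.475)&(P[:,1]<.08)&(P[:,1]>-.02)); b=ln('far',(P[:,0]>.593)&(P[:,1]<.08)&(P[:,1]>-.02))
E
python3 fit2.py wrist2; python3 -c "
from fit import *
sq(np.load('wrist2.npz'),(200,70,345,205),110)"
```

```text
end 84 pt 498.4 89.9 ang -5.95
near 148 pt 462.7 40.7 ang 85.09
square [544.9   5.8] [78.6 79. ] 87.0
  z med 0.0372 centroid [[0.5449 0.0081 0.038 ]]Traceback (most recent call last):
  File "fit2.py", line 12, in <module>
    a=ln('near',(P[:,0]<.475)&(P[:,1]<.08)&(P[:,1]>-.02)); b=ln('far',(P[:,0]>.593)&(P[:,1]<.08)&(P[:,1]>-.02))
                                                             ~~^^^^^^^^^^^^^^^^^^^^^^^^^^^^^^^^^^^^^^^^^^^^^^^^
  File "fit2.py", line 8, in ln
    vx,vy,x,y=cv2.fitLine((P[m,:2]*1000).astype(np.float32),cv2.DIST_HUBER,0,.01,.01).ravel()
              ~~~~~~~~~~~^^^^^^^^^^^^^^^^^^^^^^^^^^^^^^^^^^^^^^^^^^^^^^^^^^^^^^^^^^^^
cv2.error: OpenCV(4.12.0) /io/opencv/modules/imgproc/src/linefit.cpp:50: error: (-215:Assertion failed) count > 0 in function 'fitLine2D_wods'
```

send_rows([
  [[36, 1, 4, 12, -0.001, 0.001, 0.008], [36, 1, 4, 12, -0.001, 0.001, 0.008], [36, 1, 4, 12, -0.001, 0.001, 0.008], [36, 0, 3, 10, -0.001, 0.001, 0.007], [36, 0, 0, 5, 0, 0, 0], [36, 0, 0, 3, 0, 0, 0], [36, 0, 0, 0, 0, 0, 0]],
])

```text
clock: 3.37
ee_pos: [0.5398, -0.0638, 0.0387]
tcp_rot: [3.14, -0.007, -0.082]
force: [0.4, 0.6, -0.3]
grip_width: 0.0362
```

send_rows([
  [[36, 0, 0, 4, 0, 0, 0], [36, 0, 0, 2, 0, 0, 0], [36, 0, 0, 0, 0, 0, 0]],
])

```text
clock: 3.62
ee_pos: [0.5402, -0.0637, 0.0326]
tcp_rot: [3.14, -0.008, -0.082]
force: [-0.1, -0.1, 0.2]
grip_width: 0.0361
```

send_rows([
  [[36, 0, -5, -0.5, 0, 0, 0], [36, 0, -5, 0, 0, 0, 0], [36, 0, -4, 0, 0, 0, 0], [36, 0, -4, 0, 0, 0, 0], [36, 0, -4, 0, 0, 0, 0], [36, 0, -4, 0, 0, 0, 0], [36, 0, -4, 0, 0, 0, 0], [36, 0, -4, 0, 0, 0, 0], [36, 0, -4, 0, 0, 0, 0], [36, 0, -4, 0, 0, 0, 0], [36, 0, 0, 0, 0, 0, 0]],
])

```text
clock: 4.53
ee_pos: [0.5447, -0.0166, 0.0342]
tcp_rot: [3.14, -0.009, -0.081]
force: [-0.3, 0.3, 0.5]
grip_width: 0.0355
```

```bash
python3 w.py 3;python3 -c "
from fit import *
sq(np.load('wrist3.npz'),(200,40,345,205),110)"
```

```text
4.5333 [ 0.54465389 -0.01663831  0.03424397] [ 3.14000743 -0.00941438 -0.08093224] [-0.31259519  0.27238655  0.50469965] [-0.001 -0.001  0.    -0.002  0.001 -0.006]
wrist board (array([ 559. , -106.7]), array([ 49.5, 275.5]), 84.9)
 dark (84, 325, 410, 59) 2564.5 (array([558.6, -99.7]), array([ 47.2, 279.2]), 84.9) depth med [0.5192 0.0069 0.1411]
 dark (321, 319, 140, 41) 2974.5 (array([623.6, -92.8]), array([31.6, 91.2]), 84.9) depth med [0.5728 0.0051 0.1416]
square [551.6  37.3] [61.6 72.7] 85.3
  z med 0.0373 centroid [[0.5503 0.0374 0.038 ]]
```

View pics/wrist3.png

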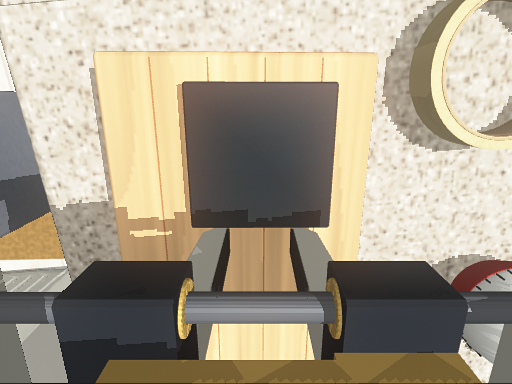

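The coaster, at (183,82)–(338,228), is sitting flush on both fingertips and looks square to the board. The end edge runs along row 52.

```bash
cat > g.py <<'E'
import sys
from fit import *
z=np.load(sys.argv[1]+".npz");win=tuple(map(int,sys.argv[2].split(',')))
c,a=sq(z,win,120)
p=z['p'];hsv=cv2.cvtColor(p,cv2.COLOR_RGB2HSV)
M=cv2.inRange(hsv,(8,65,130),(25,255,255));M=cv2.morphologyEx(M,cv2.MORPH_OPEN,np.ones((5,5)))
pts=[]
for u in map(int,sys.argv[3].split(',')):
    col=np.nonzero(M[:,u])[0]
    if len(col): pts.append((u,col[0]))
P=ray(z,np.array(pts)-[0,.5],.03)*1000;print(pts);print(P[:,:2].round(1).tolist())
q=np.polyfit(P[:,0],P[:,1],1);ang=np.degrees(np.arctan(q[0]));d=(np.polyval(q,c[0])-c[1])*np.cos(np.radians(ang))
print('end ang',ang.round(2),'centre->end',d.round(1),'overhang',(40-d).round(1))
M2=cv2.inRange(p[:,:,0],0,120);x0,y0,x1,y1=win;B=np.zeros_like(M2);B[y0:y1,x0:x1]=M2[y0:y1,x0:x1]
k=max(cv2.findContours(B,0,1)[0],key=cv2.contourArea)[:,0]
print('sq bbox',k.min(0),k.max(0)); 
um=(k[:,0].min()+k[:,0].max())//2
# front edge
fr=np.array([(u,np.nonzero(B[:,u])[0][0]) for u in range(k[:,0].min()+12,k[:,0].max()-12,4)]);F=ray(z,fr-[0,.5],.038)*1000
qf=np.polyfit(F[:,0],F[:,1],1);xm=F[:,0].mean();print('front edge ang',np.degrees(np.arctan(qf[0])).round(2),'front-end',((np.polyval(qf,xm)-np.polyval(q,xm))*np.cos(np.radians(ang))).round(1))
E
python3 g.py wrist3 170,60,350,240 110,130,150,165,345,355,365
```

```text
square [547.9  28.2] [86.  78.7] 85.4
  z med 0.0373 centroid [[0.5474 0.0345 0.038 ]]
[(110, np.int64(51)), (130, np.int64(51)), (150, np.int64(51)), (165, np.int64(51)), (345, np.int64(52)), (355, np.int64(52)), (365, np.int64(52))]
[[476.5, 92.7], [486.7, 91.9], [496.8, 91.1], [504.4, 90.5], [596.2, 82.8], [601.3, 82.4], [606.5, 82.0]]
end ang -4.73 centre->end 58.4 overhang -18.4
sq bbox [182  82] [336 239]
front edge ang -4.54 front-end -15.2
```

send_rows([
  [[36, 0, -3, 0, 0, 0, 0], [36, 0, -4, 0, 0, 0, 0], [36, 0, -4, 0, 0, 0, 0], [36, 0, -4, 0, 0, 0, 0], [36, 0, -4, 0, 0, 0, 0], [36, 0, -4, 0, 0, 0, 0], [36, 0, -4, 0, 0, 0, 0], [36, 0, -3, 0, 0, 0, 0], [36, 0, 0, 0, 0, 0, 0], [36, 0, 0, 0, 0, 0, 0]],
])

```text
clock: 5.42
ee_pos: [0.5474, 0.016, 0.0342]
tcp_rot: [3.14, -0.01, -0.081]
force: [-0.1, -0.4, 0.7]
grip_width: 0.0359
```

```bash
python3 w.py 4|head -1;python3 g.py wrist4 170,60,350,225 110,130,150,165,345,355,365
```

```text
5.4167 [0.54742947 0.01603201 0.03423658] [ 3.13976882 -0.00962559 -0.08104591] [-0.10425628 -0.3582778   0.74220456] [ 0.008  0.002 -0.001  0.001  0.001  0.006]
square [551.1  65.5] [76.7 78.8] 85.4
  z med 0.0373 centroid [[0.5513 0.069  0.038 ]]
[(110, np.int64(116)), (130, np.int64(115)), (150, np.int64(115)), (165, np.int64(115)), (345, np.int64(115)), (355, np.int64(116)), (365, np.int64(117))]
[[472.3, 93.7], [483.2, 93.3], [493.9, 92.5], [501.9, 91.8], [599.0, 84.0], [604.4, 83.1], [609.9, 82.1]]
end ang -4.78 centre->end 21.9 overhang 18.1
sq bbox [182  82] [338 224]
front edge ang -4.54 front-end 16.6
```

View pics/wrist4.png

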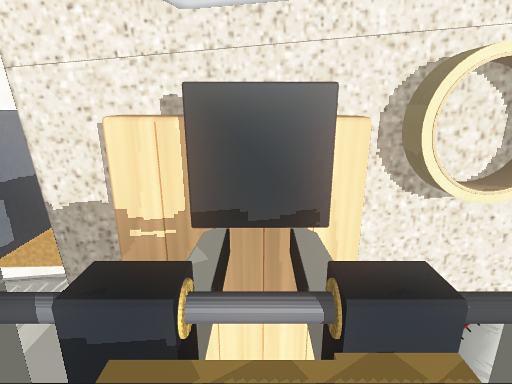

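send_rows([
  [[36, 0, -3, 0, 0, 0, 0], [36, 0, -3, 0, 0, 0, 0], [36, 0, -3, 0, 0, 0, 0], [36, 0, -1, 0, 0, 0, 0], [36, 0, 0, 0, 0, 0, 0], [36, 0, 0, 0, 0, 0, 0]],
])

```text
clock: 5.97
ee_pos: [0.5483, 0.0267, 0.0342]
tcp_rot: [3.14, -0.01, -0.082]
force: [-0.6, -1.0, 0.5]
grip_width: 0.0361
```

```bash
python3 w.py 5|head -1;python3 g.py wrist5 170,60,350,225 115,130,150,165,345,355,365
```

```text
5.9667 [0.5482896  0.02666361 0.03421452] [ 3.13970377 -0.00955168 -0.08156623] [-0.57975629 -1.01561741  0.45630928] [ 0.002  0.001  0.001 -0.    -0.001  0.002]
square [552.   76.2] [76.7 79. ] 85.4
  z med 0.0372 centroid [[0.5521 0.0796 0.038 ]]
[(115, np.int64(134)), (130, np.int64(132)), (150, np.int64(132)), (165, np.int64(132)), (345, np.int64(133)), (355, np.int64(133)), (365, np.int64(136))]
[[473.9, 94.7], [482.3, 95.1], [493.1, 94.2], [501.3, 93.5], [599.9, 85.0], [605.4, 84.5], [610.9, 82.4]]
end ang -5.02 centre->end 12.4 overhang 27.6
sq bbox [182  82] [338 224]
front edge ang -4.57 front-end 26.1
```

send_rows([
  [[36, 0, 5, 0, 0, 0, 0], [36, 0, 10, 0, 0, 0, 0], [36, 0, 15, 0, 0, 0, 0], [36, 0, 10, 0, 0, 0, 0], [36, 0, 5, -10, 0, 0, 0], [36, 0, 0, -25, 0, 0, 0], [36, 0, 0, -30, 0, 0, 0], [36, 0, 0, -30, 0, 0, 0], [36, 0, 0, -30, 0, 0, 0], [36, 0, 0, -10, 0, 0, 0], [36, 0, 0, 0, 0, 0, 0], [36, 0, 0, 0, 0, 0, 0], [36, 0, 0, 0, 0, 0, 0]],
])

```text
clock: 7.1
ee_pos: [0.5413, -0.0258, 0.1792]
tcp_rot: [3.14, -0.009, -0.086]
force: [-0.3, -0.1, -0.3]
grip_width: 0.036
```

```bash
python3 w.py 6|head -1
python3 - <<'E'
from station import eyes
import cv2
p,d=eyes.camera("side");cv2.imwrite("pics/side6.png",cv2.resize(p[130:320,150:330,::-1],None,fx=3,fy=3))
E
```

```text
7.1 [ 0.54133091 -0.02584697  0.17915058] [ 3.14038588 -0.00921044 -0.08643116] [-0.26219493 -0.07757081 -0.30367434] [-0.004 -0.001  0.01   0.    -0.004 -0.002]
  return _methods._mean(a, axis=axis, dtype=dtype,
  ret = um.true_divide(
```

View pics/wrist6.png

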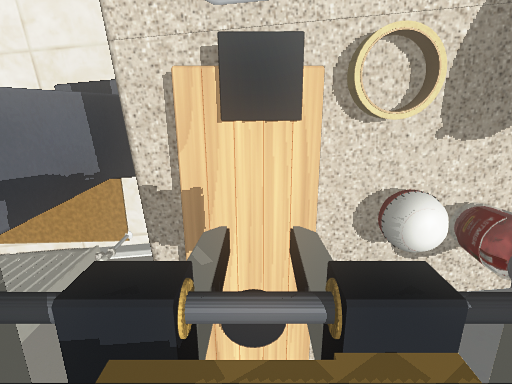

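View pics/side6.png

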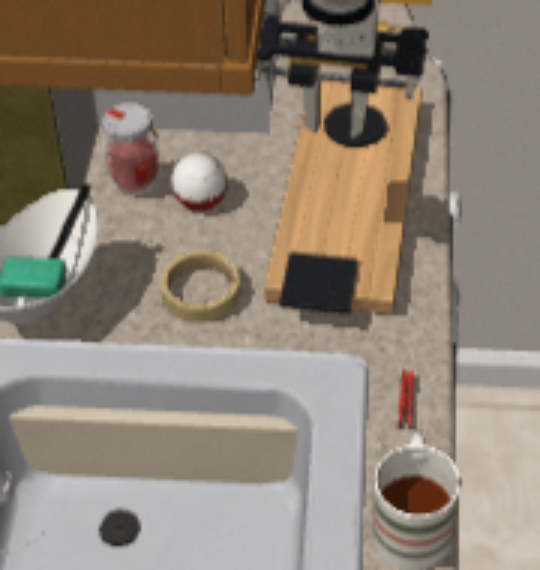

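```bash
python3 g.py wrist6 205,20,315,135 180,190,200,210,308,314,320
python3 - <<'E'
from h import *
from fit import board
z=np.load('wrist6.npz')
# whole-square depth plane
P=[]
g=[(u,v) for u in range(225,298,6) for v in range(38,116,6)]
g=np.array(g);Q=depthpts(z,g,z['d'][g[:,1],g[:,0]]);A=np.c_[Q[:,:2],np.ones(len(Q))];print('slopes',np.linalg.lstsq(A,Q[:,2],rcond=None)[0].round(4))
E
```

```text
square [550.3  75. ] [79.  82.2] 85.2
  z med 0.0372 centroid [[0.5516 0.077  0.038 ]]
[(180, np.int64(66)), (190, np.int64(66)), (200, np.int64(66)), (210, np.int64(66)), (308, np.int64(66)), (314, np.int64(66)), (320, np.int64(66))]
[[475.7, 92.5], [485.2, 91.7], [494.8, 90.9], [504.3, 90.1], [598.3, 82.2], [604.0, 81.7], [609.8, 81.2]]
end ang -4.83 centre->end 11.2 overhang 28.8
sq bbox [215  31] [303 120]
front edge ang -5.07 front-end 28.4
slopes [-0.0261 -0.1214  0.0629]
```

Run:
```python
from h import *
for f,vs in(('wrist6',range(36,118,10)),('wrist5',range(90,225,16))):
    z=np.load(f+'.npz')
    for v in vs:
        g=np.array([(u,v) for u in range(228,292,2)]);Q=depthpts(z,g,z['d'][g[:,1],g[:,0]]);m=Q[:,2]*1000;print(f,v,np.round(np.percentile(m,[5,50,95]),1),'y',np.median(Q[:,1]).round(3))
```

```text
wrist6 36 [36.1 37.3 38.9] y 0.11
wrist6 46 [36.4 37.  38.4] y 0.102
wrist6 56 [35.7 37.2 38.2] y 0.094
wrist6 66 [35.8 37.2 38.6] y 0.085
wrist6 76 [36.2 37.5 38.3] y 0.076
wrist6 86 [36.4 37.2 38.4] y 0.067
wrist6 96 [36.3 37.4 38.8] y 0.058
wrist6 106 [36.3 37.4 38.3] y 0.049
wrist6 116 [36.  37.2 38.7] y 0.039
wrist5 90 [36.4 37.1 38. ] y 0.111
wrist5 106 [35.8 37.1 38.3] y 0.103
wrist5 122 [36.3 37.4 38.8] y 0.095
wrist5 138 [36.2 37.2 38.4] y 0.087
wrist5 154 [36.3 37.2 38.1] y 0.078
wrist5 170 [35.9 37.1 38. ] y 0.069
wrist5 186 [36.1 37.  38. ] y 0.06
wrist5 202 [36.2 37.1 38.1] y 0.051
wrist5 218 [36.3 37.2 37.9] y 0.041
```

The coaster's height is a constant 37 mm along its length, so it lies flat. The slope came from a few zero-depth pixels in the fit. The overhang reads 26–29 mm against a target of 26.7 mm, the tilt against the board end is about 0.3°, and the arm is clear.

```bash
python3 -c "
from station import order
print(order.finish_job())"
```

```text
the job is handed in; nothing more can be done
None
```

I pushed the square coaster out over the left end of the board with two fingertips against its inner edge. I then backed off, lifted clear and handed the job in at about 7.2 s.

- **Overhang:** the last wrist views put it at 26–29 mm, against 26.7 mm for one third. The two views differ by about 2 mm, which is within the calibration accuracy.
- **Straight:** the coaster's front edge is within about 0.5° of the board end.
- **Flat:** the top reads 37 mm at every row measured, so it is not tipping. My first plane fit showed a false slope, which I put down to bad depth pixels. The row-by-row heights didn't show it.
- **Other things:** the mug and the peg look undisturbed in the side view. The tool force read about 1 N or less at the end of every move. I didn't re-measure the round coaster, though the fingers never came near it, and I didn't look at the keys or salt shaker again.
- **Disagreement:** before the push, the side camera placed the square about 5 mm further left than the wrist camera did. I relied on the wrist views, measuring the coaster against the board end.

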